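Hang the caddy on the notched rail of the louvered panel

ROBOT

A 7-joint arm with a two-finger parallel gripper is mounted at the origin on the work surface; the furniture and walls round the work are solid. World frame = base frame: x ahead of the robot, y to its left, z up, the work surface at z = 0. Lengths are in mm, angles in rad, forces in N, time in s.
With the tool pointing down it reaches from about 400 to 875 mm from the base axis. Payload 4.4 kg.
Tool frame: the origin (TCP) lies on the centre line of the jaws, within the pads' length; the fingertips stand 11 mm ahead of it and the grasp point (between the pads) lies 8 mm behind it (ctrl.tips_ahead is the distance from the TCP to the fingertips, in mm); z points along the fingers, y is the line along which they close (so a half turn about z gives the same grasp; the last joint's range is limited). The gripper opens to 85 mm and grips with 20 to 120 N. Pads are 22 mm wide; open, the fingers measure 114 mm over their backs; the gripper's body (76 mm by 85 mm) begins 54 mm behind the grasp point. The pads swing forward as they close: fully open they stand 13 mm farther back than shut.
Start: joints at [1.274, 0.628, 0.038, 1.517, -0.027, 0.996, -0.02], TCP at [148.718, -632.772, 242.313] pointing down, gripper open.
Joint ranges: [-3.06, 3.06], [-0.37, 2.12], [-1.25, 1.32], [0.18, 2.47], [-1.1, 4.24], [0.23, 1.98], [-2.94, 2.94]. Speed limits (rad/s): [2.57, 2.57, 3.14, 3.14, 3.14, 3.14, 3.14].

INTERFACE

Orientations are given as [roll, pitch, yaw] about the fixed x, y, z axes, in that order (R = Rz(yaw) Ry(pitch) Rx(roll)).
In Python, from cell import ctrl, eyes, job gives the robot as it stands. The module is installed in compiled form; this text tells all that it offers.
- The arm moves only by the tool carry_out, never from a script. Its argument "moves" is a list of rows, each an object of numbers: "tx", "ty", "tz": the shift along the tool's x, y, z as a fraction of full scale; "twist": the turn about the tool's z as a fraction of full scale; "fingers": the opening, from 0 (shut) to 1 (fully open). In form: [{"tx": .., "ty": .., "tz": .., "twist": .., "fingers": ..}, ...]. A call has 1 to 12 rows; each row shifts and turns the commanded pose from where the row before left it, along the tool's axes as they then stand; what a row does not reach is not made up. Full scale, the value 1, is 0.3 m for a shift and pi rad for a turn. A row lasts 1/8 s, in which the tool goes at most 62.5 mm and 10.7 degrees, less where a joint would pass 70% of its speed; a pose out of reach is approached as far as the arm can. A call with a number of a shift or a turn outside -1 to 1 is refused whole. A call with a gripper value outside its range is refused whole. The fingers move at their own pace and stop on an object; the grip force is fixed at half the most. Time passes only in rows, so rows that do not move let the fingers close. It gives the time, the measured TCP pose, the force, the opening and the grip force at its end, in the units of the state.
- ctrl.read_state(): the state, without advancing time (a new reading comes with each control period).
- eyes.get_image(name): name is "scene" or "top"; returns a dict with "color" (384x512x3 uint8, blue, green, red), "fovy" (degrees; the focal length in pixels is half the picture's height over the tangent of half this angle, whatever the lens; pixels are square), "cx", "cy" (the principal point, pixels), "world_from_camera" (4x4, takes a point from camera to world coordinates). Camera axes: x right, y up, looking along -z (the intrinsics and any distortion apply to the point x, -y, -z); pixel columns grow to the right and rows downward; lengths in mm; the calibration is good to about 2 mm. A picture is of the moment at which its call begins. There is no depth.
- job.finish_job(): hands the job in; it is judged then, once.
The state is a dict: "clock": time; "qpos": joint angles; "qd": joint speeds; "tau": joint torques, N m; "eef_pos": TCP position; "tool_rot": TCP orientation; "force": force on the tool from outside, world axes, zero at the start; "torque": the same for the moment, N m; "width": finger opening in mm; "gripper_force": force on a finger pad.
Only numpy, scipy, OpenCV 4.12 (cv2) and the standard library are available. Lean on these libraries where they do the work, as an engineer would, in place of code of your own. Each camera call takes 0.05 s, during which the arm holds its last target. There are 200 camera calls.

TASK

Pick up the grey plastic caddy by its grip bar, lift it over the rail of the louvered panel and hook its lip behind the rail. Find the notch in the rail, by gently sliding the lip along it if need be, let the lip drop fully home into the notch, and let go so the caddy hangs level and still. Keep the caddy level all the time, press only lightly on the rail (well below 20 N) and leave the other things on the table alone.

Things in the scene. Friction and masses are not known exactly. Their poses are not given: they have to be found in the camera images.
- caddy_mid (a point): Grey plastic open caddy on the table, 80 mm deep (x) x 100 mm wide (y) x 70 mm high, 0.25 to 0.4 kg; point at its centre, 35 mm above its underside, z up. Its +x side is the back and bears the lip: a flat web 40 mm wide, 4 mm thick, flush with the caddy's top, runs back from the back wall to a down-turned flange (64 mm wide, 4 mm thick) whose foot is 14 mm below the web's underside.
- caddy_grip (a point): Centre of the caddy's grip bar, which runs along the caddy's y over its middle, 77 mm above caddy_mid: 14 mm thick (x), 12 mm high, 86 mm free between its two side posts; the caddy's rim is 42 mm below this point.
- caddy_lip (a point): Middle of the underside of the lip's web, 46.5 mm behind the caddy's centre (caddy +x), 31 mm above caddy_mid; this face comes to rest on the rail. The slot between back wall and flange, which straddles the rail, spans x = 40 to 50 mm behind the caddy's centre (10 mm). Hanging free, the caddy leans up to 0.1 rad.
- stand: Grey louvered metal panel fixed on the table, 340 mm wide, 180 mm high; origin at the table under the middle of its front face, x pointing through the panel to its back, y along it to the robot's left, z up. Louvers reach 18 mm out of the front face. A rail stands in front of the face; see rail_mid. All is rigid.
- rail_mid (a point): Point on the panel's middle line, 16.5 mm in front of the face, 170 mm up: the top edge of the aluminium rail, 250 mm long, 5 mm thick, with an open 14 mm gap behind it. The rail has one notch, 45 mm long (2.5 mm to spare at each end of the web), 8 mm deep. The rail is clamped so that the notch's middle is anywhere up to 30 mm left or right of this point: not measured, to be seen or felt.
- spice_jar: Bystander: spice jar with red cap, 45 mm across, 106 mm high; origin under its centre.
- shaker: Bystander: small glass shaker with grey top, 44 mm across, 90 mm high; origin under its centre.
- tea_mug: Bystander: white patterned mug, 82 x 114 x 91 mm; origin under its centre.
- lemon: Bystander: lemon, 71 x 53 x 51 mm; origin under its centre.
Not all that is in view belongs to the job. Leave any blue or green look-alike of the part that bears caddy_mid alone.

How it is judged (in metres and radians):
On the way, in this order (a step that is already met when the one before it is completed fails the run):
1. the caddy has been lifted with its lip above the rail (height (world z) of caddy_lip above 0.183 m), for 0.05 s.
2. the lip is hooked behind the rail (x of caddy_lip in the frame of stand between -0.0225 and -0.0105 m and height (world z) of caddy_lip between 0.155 and 0.176 m), for 0.1 s.
At the end, for the whole second after the job is handed in: The caddy hangs on the stand, released and at rest: lip behind the rail, the web's underside in the notch (caddy_lip 157 to 165.5 mm above the table, 10.5 to 22.5 mm in front of the panel's face), caddy within 0.14 rad of upright (x of caddy_lip in the frame of stand between -0.0225 and -0.0105 m and height (world z) of caddy_lip between 0.157 and 0.1655 m and angle between caddy_mid's own z axis and vertical below 0.14 rad and angle between the x axis of caddy_mid and the x axis of stand, either way round below 0.17 rad and contact force between caddy and stand above 0.5 N and linear speed of caddy below 0.02 m/s and angular speed of caddy below 0.2 rad/s); the robot touches nothing.
It fails at once if the caddy is tipped by more than 0.2 rad (angle between caddy_mid's own z axis and vertical above 0.2 rad).
It fails at once if the caddy is pressed or knocked against the stand with more than 20 N (contact force between caddy and stand above 20 N).
It fails at once if the spice jar, shaker, mug or lemon is displaced by more than 30 mm (distance of any of spice_jar, shaker, tea_mug, lemon from where it was at the start of the episode above 0.03 m).
It also fails if it takes over 61 s, if anything falls off the work surface, if the arm or the gripper's body presses on something with over 40 N, if the wrist force passes 120 N, or if a joint passes its speed limit or range.

## Working session

There is one attempt and no reset: what is moved stays moved. The work goes in short steps, Python scripts to look and compute and a tool call to move; the robot and the scene stay as the last step left them, time stands still between calls to the robot, and variables do not carry over. Pictures are saved under pics/ and viewed, at most 10 in all, crops included, and the job is handed in when it is done.

Besides the shell and the picture viewer there is one more tool, called after "Request:" as a command line: name --argument value ..., lists and objects as JSON in quotes. carry_out: Moves the arm, as the interface text tells. Its arguments: {"type":"object","properties":{"moves":{"type":"array","items":{"type":"object","properties":{"tx":{"type":"number","minimum":-1,"maximum":1},"ty":{"type":"number","minimum":-1,"maximum":1},"tz":{"type":"number","minimum":-1,"maximum":1},"twist":{"type":"number","minimum":-1,"maximum":1},"fingers":{"type":"number"}}}}},"required":["moves"]}

```bash
mkdir -p pics; cat > h.py <<'E'
import numpy as np, cv2
from cell import ctrl, eyes, job
def cam(n):
    d=eyes.get_image(n); d['f']=192/np.tan(np.radians(d['fovy']/2)); return d
def ray(d,u,v):
    T=np.array(d['world_from_camera']); r=np.array([(u-d['cx'])/d['f'],-(v-d['cy'])/d['f'],-1.])
    return T[:3,3],T[:3,:3]@r
def onz(d,u,v,z):
    o,r=ray(d,u,v); return o+r*(z-o[2])/r[2]
def proj(d,p):
    T=np.array(d['world_from_camera']); c=T[:3,:3].T@(np.array(p,float)-T[:3,3])
    return d['cx']+d['f']*c[0]/-c[2], d['cy']-d['f']*c[1]/-c[2]
E
python3 - <<'E'
from h import *
for n in('scene','top'):
    d=cam(n); cv2.imwrite(f'pics/{n}0.png',d['color'])
    print(n,{k:d[k] for k in d if k!='color'})
s=ctrl.read_state(); print(s)
E
```

```text
scene {'fovy': 53.5126272080538, 'cx': 253.4691164270769, 'cy': 187.45088015624486, 'world_from_camera': array([[-7.34745517e-01,  2.93499095e-01, -6.11561368e-01,
        -2.02841761e+02],
       [-6.78193881e-01, -3.36726400e-01,  6.53198584e-01,
         7.66190314e+02],
       [-1.42156644e-02,  8.94691909e-01,  4.46457503e-01,
         6.41521803e+02],
       [ 0.00000000e+00,  0.00000000e+00,  0.00000000e+00,
         1.00000000e+00]]), 'f': np.float64(380.81660878591003)}
top {'fovy': 52.40073319582788, 'cx': 253.5358079387703, 'cy': 187.98176334766362, 'world_from_camera': array([[ 9.54031696e-03,  9.98771924e-01, -4.86171386e-02,
         4.25814994e+02],
       [-9.99809286e-01,  8.69912261e-03, -1.74847408e-02,
         1.43563561e+01],
       [-1.70403418e-02,  4.87746766e-02,  9.98664437e-01,
         1.19350715e+03],
       [ 0.00000000e+00,  0.00000000e+00,  0.00000000e+00,
         1.00000000e+00]]), 'f': np.float64(390.18922046876565)}
{'clock': 0.1, 'qpos': array([ 1.27420033,  0.62924911,  0.03842732,  1.51830559, -0.02701011,
        0.99631423, -0.02000269]), 'qd': array([-1.25567932e-04, -9.84010062e-04,  2.53151609e-03, -2.58136075e-03,
        7.18329142e-05, -1.47549498e-04,  1.16708190e-03]), 'tau': array([ 3.67329092e-03, -5.64528036e+01,  1.23122480e+00, -1.93971616e+01,
        1.14266609e-02,  5.45034738e-03, -3.66548102e-05]), 'eef_pos': array([ 148.6010105 , -632.20345222,  241.47162544]), 'tool_rot': array([-3.13983354e+00, -1.39458980e-07,  2.30801059e-01]), 'force': array([ 0.38219581,  0.00442137, -0.7812565 ]), 'torque': array([0.02378912, 0.03997637, 0.0510707 ]), 'gripper_force': 0.0, 'width': 85.41013794949855}
```

View pics/scene0.png

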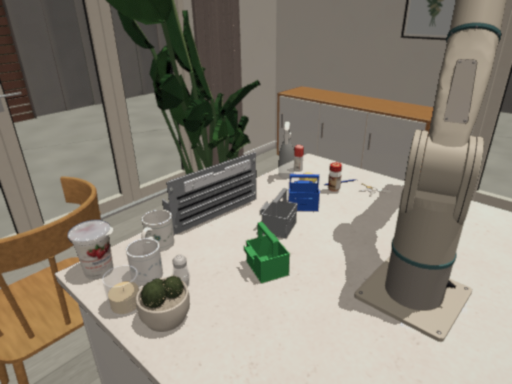

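View pics/top0.png

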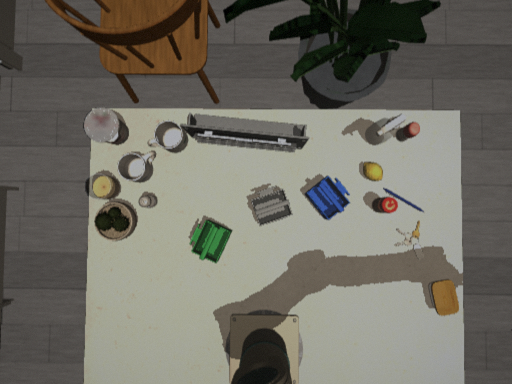

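Candidates for the caddy are grey at top (270,205) / scene (280,215), green at top (210,240) / scene (268,257), and blue at top (327,197) / scene (304,192). I choose the grey one. The panel spans (187..307, 115..150) in top. The lemon is at (373,171), the jar at (388,204), the shaker at (148,200) and the mugs at upper left.

```bash
python3 - <<'E'
from h import *
a=cv2.imread('pics/top0.png')[105:235,180:350]; cv2.imwrite('pics/c1.png',cv2.resize(a,None,fx=4.6,fy=4.6,interpolation=cv2.INTER_CUBIC))
a=cv2.imread('pics/scene0.png')[150:245,160:310]; cv2.imwrite('pics/c2.png',cv2.resize(a,None,fx=5.2,fy=5.2,interpolation=cv2.INTER_CUBIC))
E
```

```text
(no output)
```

View pics/c1.png

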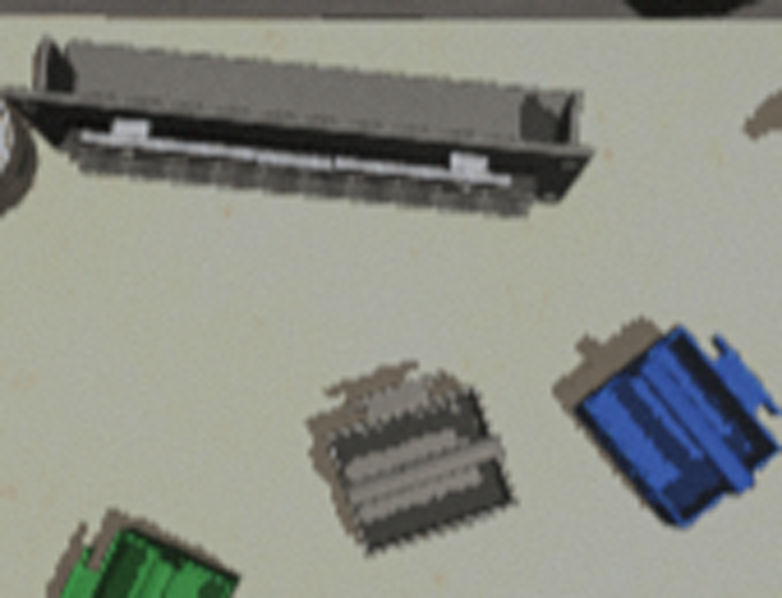

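View pics/c2.png

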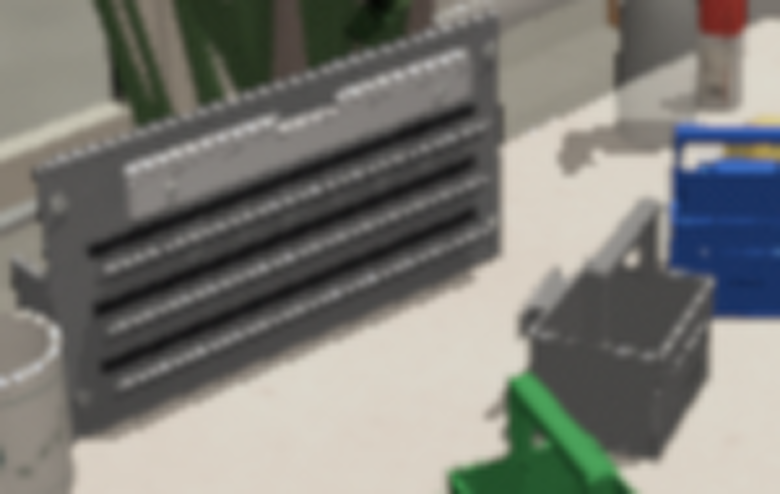

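The crop confirms the grey caddy: lip towards the panel, grip bar from (345,500) to (500,448) in c1. In c2 the rail runs from (128,170) to (468,52), and the notch is visible at about x=278..337 (y≈120).

```bash
python3 - <<'E'
from h import *
t=cam('top'); s=cam('scene')
T=lambda u,v,z:onz(t,180+(u+.5)/4.6-.5,105+(v+.5)/4.6-.5,z)
S=lambda u,v,z:onz(s,160+(u+.5)/5.2-.5,150+(v+.5)/5.2-.5,z)
np.set_printoptions(precision=1,suppress=True)
print('bar',T(345,500,118),T(500,448,118))
print('rim',[T(*p,70) for p in((330,432),(478,392),(512,500),(370,550))])
print('railT',T(80,136,170),T(511,180,170))
print('railS',S(128,170,170),S(468,52,170))
print('panel top T',T(0,95,180),T(594,150,180),'S',S(38,172,180),S(497,12,180))
print('notch S top edges',S(275,119,170),S(339,97,170),'floor',S(278,129,162),S(337,110,162))
b=t['color'];hsv=cv2.cvtColor(b,cv2.COLOR_BGR2HSV)
# rail bright profile in top
g=cv2.cvtColor(b,cv2.COLOR_BGR2GRAY)
for c in range(196,294):
    k=g[131:147,c].astype(int); print(c,k.max(),131+k.argmax(),end=' | ')
E
```

```text
bar [408.5  29.6 118. ] [440.4 -62.8 118. ]
rim [array([450.1,  40. ,  70. ]), array([475.9, -52.4,  70. ]), array([408.7, -73.9,  70. ]), array([376.7,  14.4,  70. ])]
railT [617.1 183.5 170. ] [593.3 -64.6 170. ]
railS [615.3 182.5 170. ] [590.1 -64.4 170. ]
panel top T [638.6 228.1 180. ] [ 609.1 -110.8  180. ] S [632.9 228.5 180. ] [ 605.3 -108.1  180. ]
notch S top edges [605.2  83.3 170. ] [600.2  36.9 170. ] floor [606.9  80.1 162. ] [600.6  38.6 162. ]
196 169 144 | 197 171 146 | 198 170 146 | 199 170 144 | 200 170 145 | 201 169 145 | 202 171 145 | 203 169 144 | 204 169 135 | 205 171 132 | 206 175 132 | 207 172 132 | 208 173 132 | 209 172 132 | 210 175 132 | 211 171 132 | 212 168 145 | 213 170 145 | 214 170 146 | 215 171 146 | 216 170 146 | 217 166 146 | 218 167 146 | 219 169 146 | 220 168 146 | 221 169 146 | 222 171 146 | 223 167 146 | 224 172 137 | 225 170 146 | 226 169 146 | 227 158 137 | 228 149 146 | 229 155 146 | 230 145 138 | 231 154 138 | 232 159 138 | 233 173 138 | 234 159 138 | 235 141 146 | 236 151 139 | 237 157 139 | 238 159 139 | 239 168 139 | 240 161 139 | 241 158 139 | 242 160 139 | 243 149 139 | 244 141 139 | 245 155 140 | 246 156 140 | 247 159 140 | 248 168 140 | 249 157 140 | 250 156 140 | 251 152 140 | 252 106 132 | 253 163 140 | 254 157 140 | 255 153 140 | 256 154 140 | 257 141 140 | 258 131 140 | 259 144 141 | 260 154 141 | 261 157 141 | 262 170 141 | 263 158 141 | 264 158 141 | 265 152 141 | 266 142 141 | 267 143 141 | 268 133 141 | 269 149 142 | 270 155 142 | 271 158 142 | 272 169 142 | 273 161 142 | 274 155 142 | 275 152 142 | 276 138 142 | 277 125 142 | 278 166 140 | 279 175 140 | 280 168 140 | 281 170 140 | 282 174 140 | 283 173 140 | 284 172 141 | 285 161 143 | 286 153 143 | 287 133 143 | 288 145 144 | 289 153 144 | 290 154 144 | 291 113 133 | 292 116 133 | 293 116 136 |
```

Notch centre is at about (603,60), the stand's yaw is about -0.09, and the caddy is at (426,-17) with yaw about 0.32. I'll plan the approach rows now.

```bash
cat >> h.py <<'E'
def plan(p,psi,wps):
    """wps: (x,y,z,psi,nrows,fingers); prints rows in tool axes (tool down)"""
    p=np.array(p,float)
    for x,y,z,q,n,f in wps:
        dp=(np.array([x,y,z])-p)/n; dq=(q-psi)/n
        for _ in range(n):
            c,s=np.cos(psi),np.sin(psi)
            a,b,k=[round(float(v)/300,3) for v in(c*dp[0]+s*dp[1],s*dp[0]-c*dp[1],-dp[2])]
            w=round(-dq/np.pi,3)
            print(dict(tx=a,ty=b,tz=k,twist=w,fingers=f))
            p=p+300*np.array([c*a+s*b,s*a-c*b,-k]); psi-=w*np.pi
    print('end',p,psi)
E
python3 - <<'E'
from h import *
plan([148.7,-632.8,242.3],.231,[(400,-400,230,1.0,7,1),(426,-17,190,1.89,8,.6)])
E
```

```text
{'tx': 0.142, 'ty': -0.081, 'tz': 0.006, 'twist': -0.035, 'fingers': 1}
{'tx': 0.15, 'ty': -0.064, 'tz': 0.006, 'twist': -0.035, 'fingers': 1}
{'tx': 0.156, 'ty': -0.048, 'tz': 0.006, 'twist': -0.035, 'fingers': 1}
{'tx': 0.16, 'ty': -0.03, 'tz': 0.006, 'twist': -0.035, 'fingers': 1}
{'tx': 0.163, 'ty': -0.012, 'tz': 0.006, 'twist': -0.035, 'fingers': 1}
{'tx': 0.163, 'ty': 0.005, 'tz': 0.006, 'twist': -0.035, 'fingers': 1}
{'tx': 0.161, 'ty': 0.023, 'tz': 0.006, 'twist': -0.035, 'fingers': 1}
{'tx': 0.14, 'ty': -0.077, 'tz': 0.017, 'twist': -0.035, 'fingers': 0.6}
{'tx': 0.148, 'ty': -0.061, 'tz': 0.017, 'twist': -0.035, 'fingers': 0.6}
{'tx': 0.154, 'ty': -0.045, 'tz': 0.017, 'twist': -0.035, 'fingers': 0.6}
{'tx': 0.158, 'ty': -0.027, 'tz': 0.017, 'twist': -0.035, 'fingers': 0.6}
{'tx': 0.16, 'ty': -0.01, 'tz': 0.017, 'twist': -0.035, 'fingers': 0.6}
{'tx': 0.16, 'ty': 0.008, 'tz': 0.017, 'twist': -0.035, 'fingers': 0.6}
{'tx': 0.158, 'ty': 0.025, 'tz': 0.017, 'twist': -0.035, 'fingers': 0.6}
{'tx': 0.154, 'ty': 0.042, 'tz': 0.017, 'twist': -0.035, 'fingers': 0.6}
end [426.07355357 -16.64234911 188.9       ] 1.880336143134642
```

Request:
carry_out --moves '[{"tx":0.142,"ty":-0.081,"tz":0.006,"twist":-0.035,"fingers":1},{"tx":0.15,"ty":-0.064,"tz":0.006,"twist":-0.035,"fingers":1},{"tx":0.156,"ty":-0.048,"tz":0.006,"twist":-0.035,"fingers":1},{"tx":0.16,"ty":-0.03,"tz":0.006,"twist":-0.035,"fingers":1},{"tx":0.163,"ty":-0.012,"tz":0.006,"twist":-0.035,"fingers":1},{"tx":0.163,"ty":0.005,"tz":0.006,"twist":-0.035,"fingers":1},{"tx":0.161,"ty":0.023,"tz":0.006,"twist":-0.035,"fingers":1},{"tx":0.14,"ty":-0.077,"tz":0.017,"twist":-0.035,"fingers":0.6},{"tx":0.148,"ty":-0.061,"tz":0.017,"twist":-0.035,"fingers":0.6},{"tx":0.154,"ty":-0.045,"tz":0.017,"twist":-0.035,"fingers":0.6},{"tx":0.158,"ty":-0.027,"tz":0.017,"twist":-0.035,"fingers":0.6}]'

```text
clock: 1.58
eef_pos: [413.1, -206.8, 209.3]
tool_rot: [3.141, 0.0, 1.444]
force: [0.3, -0.1, 0.2]
width: 51.3
gripper_force: 0.0
```

Request:
carry_out --moves '[{"tx":0.16,"ty":-0.01,"tz":0.017,"twist":-0.035,"fingers":0.6},{"tx":0.16,"ty":0.008,"tz":0.017,"twist":-0.035,"fingers":0.6},{"tx":0.158,"ty":0.025,"tz":0.017,"twist":-0.035,"fingers":0.6},{"tx":0.154,"ty":0.042,"tz":0.017,"twist":-0.035,"fingers":0.6},{"fingers":0.6},{"fingers":0.6}]'

```text
validation failed for argument at $.mo...
```

Request:
carry_out --moves '[{"tx":0.16,"ty":-0.01,"tz":0.017,"twist":-0.035,"fingers":0.6},{"tx":0.16,"ty":0.008,"tz":0.017,"twist":-0.035,"fingers":0.6},{"tx":0.158,"ty":0.025,"tz":0.017,"twist":-0.035,"fingers":0.6},{"tx":0.154,"ty":0.042,"tz":0.017,"twist":-0.035,"fingers":0.6},{"tx":0,"ty":0,"tz":0,"twist":0,"fingers":0.6},{"tx":0,"ty":0,"tz":0,"twist":0,"fingers":0.6}]'

```text
clock: 2.33
eef_pos: [426.1, -17.3, 188.9]
tool_rot: [-3.141, 0.001, 1.879]
force: [0.1, -0.2, 0.4]
width: 51.2
gripper_force: 0.0
```

```bash
python3 - <<'E'
from h import *
s=cam('scene'); a=s['color'][110:270,190:390]; cv2.imwrite('pics/c3.png',cv2.resize(a,None,fx=3.6,fy=3.6,interpolation=cv2.INTER_CUBIC))
E
```

```text
(no output)
```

View pics/c3.png

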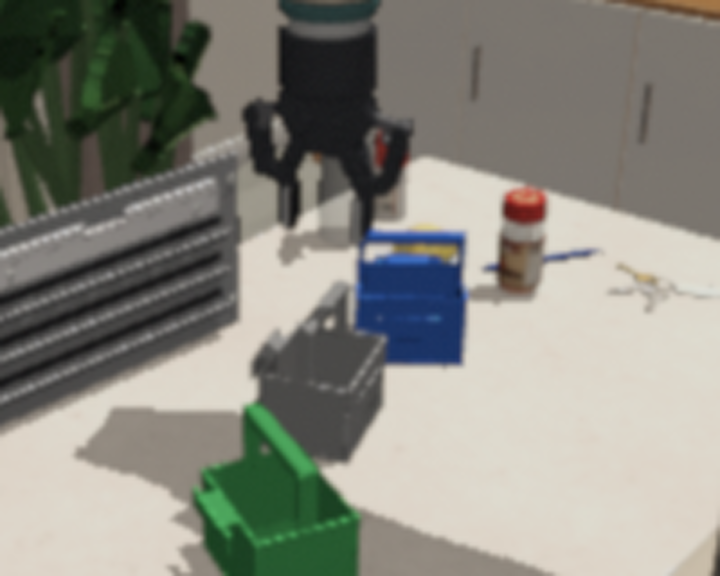

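Gripper tips (327,215) stand right above the grey caddy's bar (325,315). The blue and green caddies are clear. Descending and closing.

Request:
carry_out --moves '[{"tx":0,"ty":0,"tz":0.06,"twist":0,"fingers":0.6},{"tx":0,"ty":0,"tz":0.06,"twist":0,"fingers":0.6},{"tx":0,"ty":0,"tz":0.06,"twist":0,"fingers":0.6},{"tx":0,"ty":0,"tz":0.06,"twist":0,"fingers":0.6},{"tx":0,"ty":0,"tz":0.043,"twist":0,"fingers":0.6},{"tx":0,"ty":0,"tz":0,"twist":0,"fingers":0.6},{"tx":0,"ty":0,"tz":0,"twist":0,"fingers":0.0},{"tx":0,"ty":0,"tz":0,"twist":0,"fingers":0.0},{"tx":0,"ty":0,"tz":0,"twist":0,"fingers":0.0},{"tx":0,"ty":0,"tz":0,"twist":0,"fingers":0.0},{"tx":0,"ty":0,"tz":0,"twist":0,"fingers":0.0},{"tx":0,"ty":0,"tz":0,"twist":0,"fingers":0.0}]'

```text
clock: 3.88
eef_pos: [426.2, -16.8, 104.4]
tool_rot: [3.142, 0.0, 1.88]
force: [-2.0, -1.5, 5.7]
width: 13.0
gripper_force: 62.4
```

```bash
python3 - <<'E'
from h import *
plan([426.2,-16.8,104.4],1.88,[(426,-17,240,1.88,7,0),(520,67,245,1.479,5,0)])
E
```

```text
{'tx': -0.0, 'ty': -0.0, 'tz': -0.065, 'twist': -0.0, 'fingers': 0}
{'tx': -0.0, 'ty': -0.0, 'tz': -0.065, 'twist': -0.0, 'fingers': 0}
{'tx': -0.0, 'ty': -0.0, 'tz': -0.065, 'twist': -0.0, 'fingers': 0}
{'tx': -0.0, 'ty': -0.0, 'tz': -0.065, 'twist': -0.0, 'fingers': 0}
{'tx': -0.0, 'ty': -0.0, 'tz': -0.065, 'twist': -0.0, 'fingers': 0}
{'tx': -0.0, 'ty': -0.0, 'tz': -0.065, 'twist': -0.0, 'fingers': 0}
{'tx': -0.0, 'ty': -0.0, 'tz': -0.065, 'twist': -0.0, 'fingers': 0}
{'tx': 0.034, 'ty': 0.077, 'tz': -0.003, 'twist': 0.026, 'fingers': 0}
{'tx': 0.04, 'ty': 0.074, 'tz': -0.003, 'twist': 0.026, 'fingers': 0}
{'tx': 0.046, 'ty': 0.07, 'tz': -0.003, 'twist': 0.026, 'fingers': 0}
{'tx': 0.052, 'ty': 0.066, 'tz': -0.003, 'twist': 0.026, 'fingers': 0}
{'tx': 0.057, 'ty': 0.062, 'tz': -0.003, 'twist': 0.026, 'fingers': 0}
end [520.44914783  66.95806304 245.4       ] 1.4715929550333267
```

Request:
carry_out --moves '[{"tx":0,"ty":0,"tz":-0.03,"twist":0,"fingers":0},{"tx":0,"ty":0,"tz":-0.05,"twist":0,"fingers":0},{"tx":0,"ty":0,"tz":-0.065,"twist":0,"fingers":0},{"tx":0,"ty":0,"tz":-0.065,"twist":0,"fingers":0},{"tx":0,"ty":0,"tz":-0.065,"twist":0,"fingers":0},{"tx":0,"ty":0,"tz":-0.065,"twist":0,"fingers":0},{"tx":0,"ty":0,"tz":-0.065,"twist":0,"fingers":0},{"tx":0,"ty":0,"tz":-0.04,"twist":0,"fingers":0},{"tx":0,"ty":0,"tz":-0.01,"twist":0,"fingers":0},{"tx":0,"ty":0,"tz":0,"twist":0,"fingers":0}]'

```text
clock: 5.12
eef_pos: [425.9, -16.8, 240.3]
tool_rot: [-3.141, -0.0, 1.88]
force: [-0.4, -0.3, -3.0]
width: 12.8
gripper_force: 61.2
```

Request:
carry_out --moves '[{"tx":0.034,"ty":0.077,"tz":-0.003,"twist":0.026,"fingers":0},{"tx":0.04,"ty":0.074,"tz":-0.003,"twist":0.026,"fingers":0},{"tx":0.046,"ty":0.07,"tz":-0.003,"twist":0.026,"fingers":0},{"tx":0.052,"ty":0.066,"tz":-0.003,"twist":0.026,"fingers":0},{"tx":0.057,"ty":0.062,"tz":-0.003,"twist":0.024,"fingers":0},{"tx":0,"ty":0,"tz":0,"twist":0,"fingers":0},{"tx":0,"ty":0,"tz":0,"twist":0,"fingers":0},{"tx":0,"ty":0,"tz":0,"twist":0,"fingers":0}]'

```text
clock: 6.12
eef_pos: [519.7, 66.2, 244.6]
tool_rot: [-3.14, 0.001, 1.478]
force: [0.5, 0.3, -3.5]
width: 13.0
gripper_force: 61.2
```

```bash
python3 - <<'E'
from h import *
s=cam('scene');t=cam('top'); 
a=cv2.resize(s['color'][115:235,160:310],None,fx=3.7,fy=3.7,interpolation=cv2.INTER_CUBIC)[:,:400*1]
a=cv2.resize(s['color'][115:230,160:300],None,fx=5.2,fy=5.2,interpolation=cv2.INTER_CUBIC); cv2.imwrite('pics/c4.png',a)
b=cv2.resize(t['color'][105:205,180:320],None,fx=5.6,fy=5.6,interpolation=cv2.INTER_CUBIC); cv2.imwrite('pics/c5.png',b)
print({k:ctrl.read_state()[k] for k in('clock','eef_pos','tool_rot','force')})
E
```

```text
{'clock': 6.225, 'eef_pos': array([520.02263548,  66.3994219 , 244.90101845]), 'tool_rot': array([-3.14110225e+00,  4.63769788e-04,  1.47729438e+00]), 'force': array([ 0.0115087 , -0.23761058, -3.04880146])}
```

View pics/c4.png

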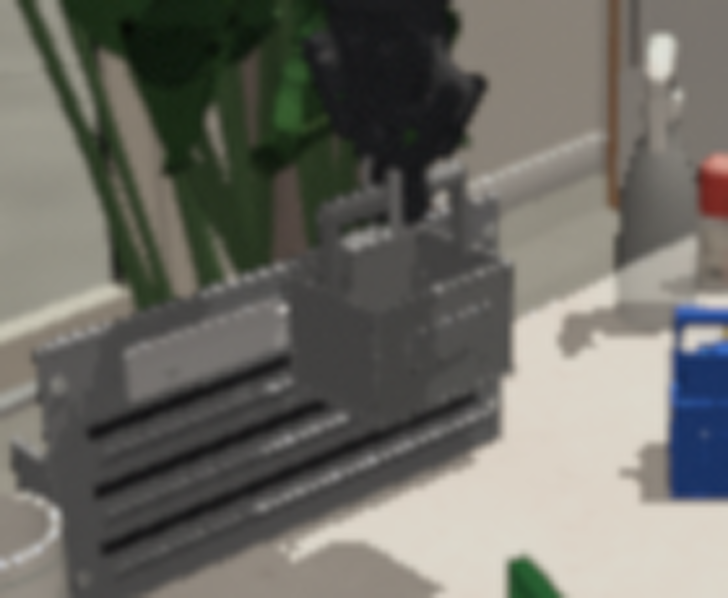

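View pics/c5.png

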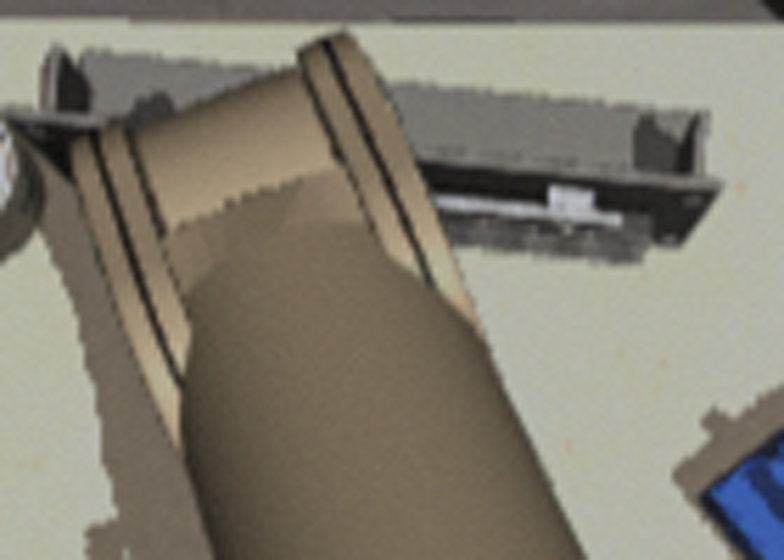

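Scene crop: caddy held level above the table, rim corners at about (290,270), (380,312), (512,265). The top view is blocked by the arm, so I'll locate the caddy in the grip from the scene view.

```bash
python3 - <<'E'
from h import *
np.set_printoptions(precision=1,suppress=True)
s=cam('scene')
S=lambda u,v,z:onz(s,160+(u+.5)/5.2-.5,115+(v+.5)/5.2-.5,z)
z=244.9-104.4+70
th=1.4773-np.pi/2; c=np.array([520,66.4])
R=np.array([[np.cos(th),-np.sin(th)],[np.sin(th),np.cos(th)]])
for n,p,l in(('BL',(290,270),(40,50)),('FL',(380,312),(-40,50)),('FR',(512,265),(-40,-50)),('FLbot',(380,415),(-40,50)),('FRbot',(508,372),(-40,-50))):
    zz=z-70*('bot' in n); q=S(*p,zz); e=c+R@np.array(l); pu=proj(s,[*e,zz])
    print(n,q,'local',R.T@(q[:2]-c),'pred crop px',(pu[0]-160+.5)*5.2-.5,(pu[1]-115+.5)*5.2-.5)
a=cv2.imread('pics/c4.png'); 
k=cv2.resize(a[210:440,270:530],None,fx=2.3,fy=2.3)
cv2.imwrite('pics/c6.png',cv2.convertScaleAbs(k,alpha=2,beta=-60))
E
```

```text
BL [560.7 108.7 210.5] local [36.5 45.9] pred crop px 280.23614108325484 270.2350168616255
FL [483.5 115.2 210.5] local [-40.9  45.2] pred crop px 371.7385199098295 314.14485174233937
FR [472.9  23.7 210.5] local [-42.9 -46.9] pred crop px 512.6308813453574 261.9508581715825
FLbot [498.1 104.7 140.5] local [-25.4  36.1] pred crop px 376.997656793814 432.33944330107107
FRbot [480.8  19.3 140.5] local [-34.6 -50.6] pred crop px 513.7014242775665 375.3656248654858
```

View pics/c6.png

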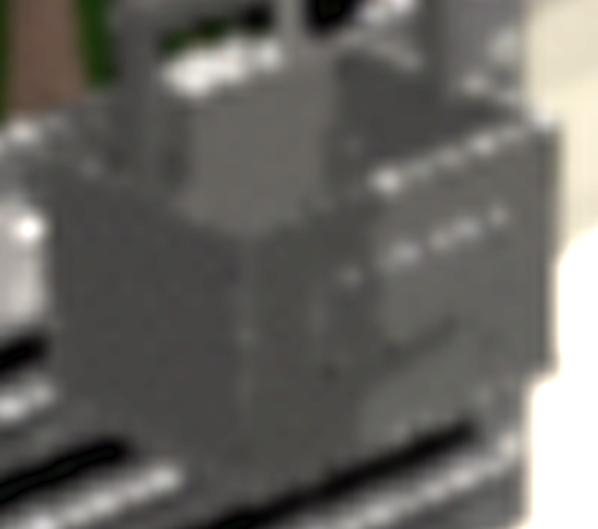

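The caddy sits centred in the grip to about 1 mm. I'll move in so that the wall is just in front of the rail, then creep forward watching the force.

Request:
carry_out --moves '[{"tx":0.003,"ty":0.02,"tz":0.01,"twist":0,"fingers":0},{"tx":0,"ty":0.03,"tz":0.02,"twist":0,"fingers":0},{"tx":0,"ty":0.03,"tz":0.02,"twist":0,"fingers":0},{"tx":0,"ty":0.02,"tz":0,"twist":0,"fingers":0},{"tx":0,"ty":0,"tz":0,"twist":0,"fingers":0},{"tx":0,"ty":0,"tz":0,"twist":0,"fingers":0},{"tx":0,"ty":0,"tz":0,"twist":0,"fingers":0}]'

```text
clock: 7.15
eef_pos: [550.2, 65.3, 230.2]
tool_rot: [3.141, 0.0, 1.478]
force: [-0.1, -0.1, -3.3]
width: 12.8
gripper_force: 61.2
```

Request:
carry_out --moves '[{"tx":0,"ty":0.008,"tz":0,"twist":0,"fingers":0},{"tx":0,"ty":0.008,"tz":0,"twist":0,"fingers":0},{"tx":0,"ty":0.008,"tz":0,"twist":0,"fingers":0},{"tx":0,"ty":0,"tz":0,"twist":0,"fingers":0},{"tx":0,"ty":0,"tz":0,"twist":0,"fingers":0}]'

```text
clock: 7.78
eef_pos: [557.5, 64.5, 230.0]
tool_rot: [-3.141, 0.0, 1.478]
force: [0.2, 1.0, -3.2]
width: 12.5
gripper_force: 61.2
```

Request:
carry_out --moves '[{"tx":0,"ty":0.004,"tz":0,"twist":0,"fingers":0},{"tx":0,"ty":0,"tz":0,"twist":0,"fingers":0}]'

```text
clock: 8.02
eef_pos: [558.9, 64.4, 230.0]
tool_rot: [3.141, -0.0, 1.478]
force: [-0.4, 0.6, -2.7]
width: 13.0
gripper_force: 61.2
```

Continue creeping until the wall touches.

Request:
carry_out --moves '[{"tx":0,"ty":0.004,"tz":0,"twist":0,"fingers":0},{"tx":0,"ty":0,"tz":0,"twist":0,"fingers":0}]'

```text
clock: 8.28
eef_pos: [560.1, 64.3, 230.0]
tool_rot: [3.141, -0.0, 1.478]
force: [-0.7, 0.4, -3.1]
width: 12.9
gripper_force: 61.2
```

Request:
carry_out --moves '[{"tx":0,"ty":0.003,"tz":0,"twist":0,"fingers":0},{"tx":0,"ty":0,"tz":0,"twist":0,"fingers":0}]'

```text
clock: 8.52
eef_pos: [561.0, 64.2, 230.0]
tool_rot: [3.141, -0.0, 1.478]
force: [-0.3, -0.4, -3.5]
width: 12.7
gripper_force: 61.2
```

Request:
carry_out --moves '[{"tx":0,"ty":0.003,"tz":0,"twist":0,"fingers":0},{"tx":0,"ty":0,"tz":0,"twist":0,"fingers":0}]'

```text
clock: 8.78
eef_pos: [561.5, 64.2, 230.0]
tool_rot: [-3.141, 0.0, 1.478]
force: [-0.9, 0.1, -2.1]
width: 12.7
gripper_force: 61.2
```

Request:
carry_out --moves '[{"tx":0,"ty":0.003,"tz":0,"twist":0,"fingers":0},{"tx":0,"ty":0,"tz":0,"twist":0,"fingers":0}]'

```text
clock: 9.02
eef_pos: [562.0, 64.2, 229.9]
tool_rot: [-3.14, 0.0, 1.478]
force: [-2.7, 0.4, -1.3]
width: 12.7
gripper_force: 61.4
```

Contact at x≈561.7. I'll back off 2.7 mm to centre the slot and lower onto the rail.

Request:
carry_out --moves '[{"tx":0,"ty":-0.011,"tz":0,"twist":0,"fingers":0},{"tx":0,"ty":0,"tz":0,"twist":0,"fingers":0},{"tx":0,"ty":0,"tz":0.007,"twist":0,"fingers":0},{"tx":0,"ty":0,"tz":0.007,"twist":0,"fingers":0},{"tx":0,"ty":0,"tz":0.007,"twist":0,"fingers":0},{"tx":0,"ty":0,"tz":0.007,"twist":0,"fingers":0},{"tx":0,"ty":0,"tz":0,"twist":0,"fingers":0}]'

```text
clock: 9.9
eef_pos: [559.3, 64.4, 221.4]
tool_rot: [-3.141, 0.0, 1.478]
force: [0.1, -0.6, -3.6]
width: 13.1
gripper_force: 61.2
```

Request:
carry_out --moves '[{"tx":0,"ty":0,"tz":0.007,"twist":0,"fingers":0},{"tx":0,"ty":0,"tz":0.007,"twist":0,"fingers":0},{"tx":0,"ty":0,"tz":0.007,"twist":0,"fingers":0},{"tx":0,"ty":0,"tz":0.007,"twist":0,"fingers":0},{"tx":0,"ty":0,"tz":0,"twist":0,"fingers":0}]'

```text
clock: 10.52
eef_pos: [559.2, 64.4, 213.0]
tool_rot: [-3.141, 0.0, 1.478]
force: [0.3, -0.3, -2.7]
width: 12.9
gripper_force: 61.2
```

Flange is past the rail's top with no contact. Lower on gently.

Request:
carry_out --moves '[{"tx":0,"ty":0,"tz":0.005,"twist":0,"fingers":0},{"tx":0,"ty":0,"tz":0.005,"twist":0,"fingers":0},{"tx":0,"ty":0,"tz":0,"twist":0,"fingers":0}]'

```text
clock: 10.9
eef_pos: [559.3, 64.3, 210.1]
tool_rot: [-3.141, 0.0, 1.478]
force: [0.1, -0.4, -3.1]
width: 12.7
gripper_force: 61.2
```

Request:
carry_out --moves '[{"tx":0,"ty":0,"tz":0.004,"twist":0,"fingers":0},{"tx":0,"ty":0,"tz":0.003,"twist":0,"fingers":0},{"tx":0,"ty":0,"tz":0,"twist":0,"fingers":0}]'

```text
clock: 11.28
eef_pos: [559.3, 64.3, 208.1]
tool_rot: [-3.141, 0.0, 1.478]
force: [-0.3, -0.0, -2.6]
width: 12.8
gripper_force: 61.2
```

Request:
carry_out --moves '[{"tx":0,"ty":0,"tz":0.003,"twist":0,"fingers":0},{"tx":0,"ty":0,"tz":0,"twist":0,"fingers":0}]'

```text
clock: 11.52
eef_pos: [559.3, 64.3, 207.2]
tool_rot: [-3.142, 0.0, 1.478]
force: [-0.5, -0.6, -2.6]
width: 12.9
gripper_force: 61.2
```

Request:
carry_out --moves '[{"tx":0,"ty":0,"tz":0.003,"twist":0,"fingers":0},{"tx":0,"ty":0,"tz":0,"twist":0,"fingers":0}]'

```text
clock: 11.78
eef_pos: [559.3, 64.3, 206.2]
tool_rot: [-3.141, 0.0, 1.478]
force: [0.0, -0.1, -3.1]
width: 12.7
gripper_force: 61.2
```

Request:
carry_out --moves '[{"tx":0,"ty":0,"tz":0.003,"twist":0,"fingers":0},{"tx":0,"ty":0,"tz":0,"twist":0,"fingers":0}]'

```text
clock: 12.02
eef_pos: [559.3, 64.4, 205.3]
tool_rot: [-3.141, 0.0, 1.478]
force: [1.3, 0.1, -4.2]
width: 12.6
gripper_force: 61.2
```

Request:
carry_out --moves '[{"tx":0,"ty":0,"tz":0.003,"twist":0,"fingers":0},{"tx":0,"ty":0,"tz":0,"twist":0,"fingers":0}]'

```text
clock: 12.28
eef_pos: [559.3, 64.4, 204.5]
tool_rot: [-3.141, 0.0, 1.478]
force: [-0.7, 0.1, -2.3]
width: 12.8
gripper_force: 61.2
```

No contact 4 mm below the rail's top, so the web is entering the notch directly.

Request:
carry_out --moves '[{"tx":0,"ty":0,"tz":0.004,"twist":0,"fingers":0},{"tx":0,"ty":0,"tz":0.004,"twist":0,"fingers":0},{"tx":0,"ty":0,"tz":0,"twist":0,"fingers":0}]'

```text
clock: 12.65
eef_pos: [559.3, 64.4, 202.0]
tool_rot: [-3.141, 0.0, 1.478]
force: [0.2, -0.7, -2.3]
width: 12.7
gripper_force: 61.2
```

Request:
carry_out --moves '[{"tx":0,"ty":0,"tz":0.003,"twist":0,"fingers":0},{"tx":0,"ty":0,"tz":0,"twist":0,"fingers":0}]'

```text
clock: 12.9
eef_pos: [559.3, 64.4, 201.2]
tool_rot: [-3.141, 0.0, 1.478]
force: [0.3, 0.9, -3.5]
width: 12.6
gripper_force: 61.2
```

Request:
carry_out --moves '[{"tx":0,"ty":0,"tz":0.003,"twist":0,"fingers":0},{"tx":0,"ty":0,"tz":0,"twist":0,"fingers":0}]'

```text
clock: 13.15
eef_pos: [559.4, 64.4, 200.6]
tool_rot: [3.141, 0.0, 1.478]
force: [-1.5, -0.5, -1.1]
width: 12.7
gripper_force: 61.5
```

Seated on the notch floor (TCP z 200.6, predicted 200.4; load transferring). Add a slight unload, then open gradually so that the caddy settles softly.

Request:
carry_out --moves '[{"tx":0,"ty":0,"tz":0.002,"twist":0,"fingers":0},{"tx":0,"ty":0,"tz":0,"twist":0,"fingers":0},{"tx":0,"ty":0,"tz":0,"twist":0,"fingers":0.16},{"tx":0,"ty":0,"tz":0,"twist":0,"fingers":0.18},{"tx":0,"ty":0,"tz":0,"twist":0,"fingers":0.2},{"tx":0,"ty":0,"tz":0,"twist":0,"fingers":0.22},{"tx":0,"ty":0,"tz":0,"twist":0,"fingers":0.24},{"tx":0,"ty":0,"tz":0,"twist":0,"fingers":0.26},{"tx":0,"ty":0,"tz":0,"twist":0,"fingers":0.28},{"tx":0,"ty":0,"tz":0,"twist":0,"fingers":0.32},{"tx":0,"ty":0,"tz":0,"twist":0,"fingers":0.36},{"tx":0,"ty":0,"tz":0,"twist":0,"fingers":0.4}]'

```text
clock: 14.65
eef_pos: [559.7, 64.4, 199.9]
tool_rot: [3.141, -0.0, 1.478]
force: [0.6, -0.7, 0.4]
width: 34.0
gripper_force: 0.0
```

Request:
carry_out --moves '[{"tx":0,"ty":0,"tz":0,"twist":0,"fingers":0.45},{"tx":0,"ty":0,"tz":0,"twist":0,"fingers":0.5},{"tx":0,"ty":0,"tz":0,"twist":0,"fingers":0.6},{"tx":0,"ty":0,"tz":0,"twist":0,"fingers":0.6},{"tx":0,"ty":0,"tz":0,"twist":0,"fingers":0.6}]'

```text
clock: 15.28
eef_pos: [559.4, 64.4, 199.7]
tool_rot: [3.142, -0.0, 1.478]
force: [-0.7, 0.4, -0.3]
width: 51.1
gripper_force: 0.0
```

Released. Retreat straight up and then back.

Request:
carry_out --moves '[{"tx":0,"ty":0,"tz":-0.02,"twist":0,"fingers":0.6},{"tx":0,"ty":0,"tz":-0.04,"twist":0,"fingers":0.6},{"tx":0,"ty":0,"tz":-0.06,"twist":0,"fingers":0.6},{"tx":0,"ty":0,"tz":-0.08,"twist":0,"fingers":0.6},{"tx":0,"ty":-0.08,"tz":-0.08,"twist":0,"fingers":0.6},{"tx":0,"ty":-0.1,"tz":-0.05,"twist":0,"fingers":0.6},{"tx":0,"ty":-0.1,"tz":0,"twist":0,"fingers":0.6},{"tx":0,"ty":0,"tz":0,"twist":0,"fingers":0.6},{"tx":0,"ty":0,"tz":0,"twist":0,"fingers":0.6}]'

```text
clock: 16.4
eef_pos: [476.7, 72.1, 299.5]
tool_rot: [3.14, -0.0, 1.478]
force: [1.3, -0.2, -0.3]
width: 51.2
gripper_force: 0.0
```

```bash
python3 - <<'E'
from h import *
s=cam('scene'); cv2.imwrite('pics/c7.png',cv2.resize(s['color'][115:230,160:300],None,fx=5.2,fy=5.2,interpolation=cv2.INTER_CUBIC))
a=s['color'].astype(int); 
for _ in range(3): b=cam('scene')['color'].astype(int)
print('diff',np.abs(b-a)[130:240,160:300].max())
E
```

```text
diff 29
```

View pics/c7.png

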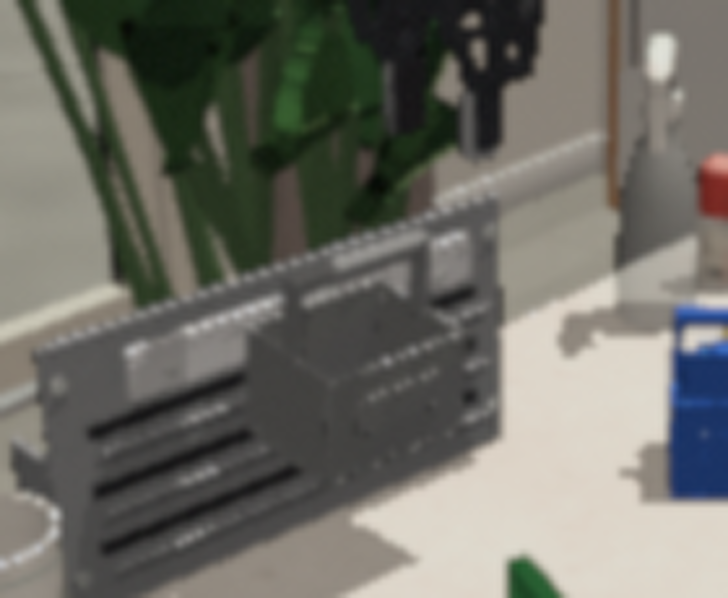

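The caddy hangs level on the rail (rim corners around (248,325), (330,375), (462,330)), at rest, and the gripper is clear.

```bash
python3 -c "
from h import *
print(job.finish_job())"
```

```text
the job is handed in; nothing more can be done
None
```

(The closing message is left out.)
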